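# Lock the service panel with the red quarter-turn stud

## Robot

A 6-joint arm with a two-finger parallel gripper is mounted at the origin on a cart in front of the work surface, level with it; the furniture and walls round the work are solid. World frame = base frame: x ahead of the robot, y to its left, z up, the work surface at z = 0. Lengths are in mm, angles in rad, forces in N, time in s.
With the tool pointing down it reaches from about 425 to 1125 mm from the base axis. Payload 14.9 kg.
Tool frame: the origin (TCP) lies midway between the tips of the shut fingers; the grasp point (between the pads) lies 19 mm behind it; z points along the fingers, y is the direction in which the jaws open and shut (so a half turn about z gives the same grasp; the last joint's range is limited). The gripper opens to 91 mm and grips with 3 to 60 N. Pads are 32 mm wide; open, the fingers measure 118 mm over their backs; the gripper's body (76 mm by 178 mm) begins 60 mm behind the grasp point.
Start: joints at [0.654, 0.379, 1.734, -0, 1.028, -0.033], TCP at [541.22, 443.958, 188.732] pointing down, gripper open.
Joint ranges: [-2.77, 2.77], [-0.74, 2.19], [0, 2.66], [-1.06, 4.2], [0.31, 2.87], [-3.08, 3.08]. Speed limits (rad/s): [1.89, 1.89, 2.39, 3.14, 3.14, 3.14].

## Interface

Orientations are given as a unit quaternion [x, y, z, w].
In Python, from cell import * gives the robot as it stands. Calls block until the motion is done:
- reach(position, orientation): joint-space move of the TCP to a pose.
- movel(position, rotation=None, feed=150, f_stop=None): straight line of the TCP; rotation=None keeps the orientation; feed is the mean speed in mm/s. With f_stop (N) it stops when the force on the tool has changed by that much, and returns True; else False.
- move_joints(angles): joint-space move.
- release() and grasp(f_grip=None): open the fingers fully, or close them until they stop; f_grip is the grip in N (None keeps the last).
- pause(seconds).
- inverse_kinematics(position, orientation): joint angles nearest the present ones, or None.
- grab_frame(name): name is "scene" or "side" or "wrist"; returns a dict with "pixels" (420x560x3 uint8, red, green, blue), "mtx" (3x3 intrinsics, pixels), "dist_coeffs" ([k1, k2, p1, p2, k3] as OpenCV has them; the pictures are not rectified), "R" (3x3) and "t" (3): a world point X has camera coordinates R X + t; the wrist camera has in their place "tool_from_camera" (4x4, takes a point from camera to tool coordinates, whose origin is the TCP and whose axes are the flange's). Camera axes: x right, y down, z forward; pixel columns grow to the right and rows downward; lengths in mm; the calibration is good to about 2 mm. A picture is of the moment at which its call begins: read the wrist's pose just before it. There is no depth.
A pose or a line that the arm cannot do raises MotionError and nothing moves.
- finish_job(): hands the job in, once; it reports no verdict.
Trained networks look in a picture, given as the dict that the camera call returned (one of the last four; its "shot" number tells which), for a name from the list of things; names that differ only in an ending like _2 or _b are one class to them, and where a whole thing is asked for, a point or a joint stands for the part that bears it (a point fixed in the world has none). Each returns a list of dicts, best first, with "conf" (0 to 1); they miss things now and then, are a little off and sometimes report something else, mostly with a low value. They report only what shows in the picture. A call takes as long as a camera call. They do not tell look-alikes from the thing itself.
- search_frame(picture, thing): "point" ([x, y, z] in mm, in the coordinates of the camera as it stood for that picture, good to about 4 mm: the middle of the surface that is visible of it).
Readings, each from a call of its own:
- current_time_s(): time.
- current_joint_pos(): joint angles.
- current_dq(): joint speeds.
- current_tau(): joint torques, N m.
- current_tcp_pos(): TCP position.
- current_ee_rot(): TCP orientation.
- current_contact_force(): force on the tool from outside, world axes, zero at the start.
- current_wrist_torque(): the same for the moment, N m.
- current_grip_width(): finger opening in mm.
Only numpy, scipy, OpenCV 4.12 (cv2) and the standard library are available. Lean on these libraries where they do the work, as an engineer would, in place of code of your own. Each camera call takes 0.05 s, during which the arm holds its last target. There are 200 camera calls.

## Task

Fasten the white top panel of the control unit with the red quarter-turn stud from the parts stand: line its wing up with the open slot in the panel, push it in until its flange lies flat on the panel, then turn it a quarter turn (either way) so that the wing stands square across the slot, and let go. Leave the black stud in the stand where it is.

Things in the scene. Friction and masses are not known exactly. Their poses are not given: they have to be found in the camera images.
- red_stud: Loose stud, 0.1 kg, in a stand slot; same after half a turn. Origin: centre of flange underside, z up. Steel flange 56 mm across, 5 thick. Red wing grip 44 mm along x, 12 thick along y, from 5 to 38 mm above origin. Below: 9 mm shaft, 27.5 mm deep, with a cross pin 32 long along x, 9 thick, its axis 15 mm below origin. Grip the wing across its 12 mm from above, lift out straight.
- black_stud: Spare stud of the same shape, size, origin and axes with a black wing, in the other slot of the stand. Leave it there.
- stud_stand: Fixed grey block on the worktop, 74 mm (x) by 210 mm (y), 34 high; origin under its centre. Two slots 20 x 42 mm, long way along y, at y = -50 and +50 mm, hold the studs by their flanges, wings along y; red and black may be in either one.
- panel_slot (a point): Centre of the open slot at the top face of the white panel on the fixed grey control unit (200 x 170 mm, 62 high). Slot 42 mm along x, 20 along y; plate 8 thick, hollow 48 mm below. Turns with the unit. Stud enters with wing along x (within 20 deg, 5 mm); home: its origin at this height, cross pin 2.5 mm below the plate, turning freely without stop. Yellow dots at y = +-36 mm mark locked.
Things that resemble listed ones, but are neither listed nor needed, are in the scene too. What is shaped like the black_stud but turquoise is not meant. What is shaped like the red_stud but green is not meant.

How it is judged:
By the outcome, as a careful person would: the job done as asked, in the order asked, and still so for the second after the job is handed in, with the robot touching nothing.
It also fails if it takes over 45 s, if anything falls off the work surface, if the arm or the gripper's body presses on something with over 40 N, if the wrist force passes 120 N, or if a joint passes its speed limit or range.

## Working session

There is one attempt and no reset: what is moved stays moved. The work goes in short steps, each a Python script; the robot and the scene stay as the last script left them, time stands still between calls to the robot, and variables do not carry over. Pictures are saved under pics/ and viewed, about 8 in all and at most 12, crops included, and the job is handed in when it is done.

```bash
mkdir -p pics
cat > h.py <<'E'
from cell import *
import numpy as np, cv2
from scipy.spatial.transform import Rotation as Rn
def shot(n,f=None):
    p=np.array(current_tcp_pos());q=np.array(current_ee_rot())
    d=grab_frame(n)
    if n=="wrist":
        T=np.eye(4);T[:3,:3]=Rn.from_quat(q).as_matrix();T[:3,3]=p
        C=T@np.array(d["tool_from_camera"]); R=C[:3,:3].T;t=-R@C[:3,3]
    else: R=np.array(d["R"]);t=np.array(d["t"])
    d["Rw"]=R;d["tw"]=t
    if f: cv2.imwrite(f,d["pixels"][:,:,::-1])
    return d
def w(d,pc): return d["Rw"].T@(np.array(pc)-d["tw"])
def proj(d,X):
    return cv2.projectPoints(np.array(X,float).reshape(-1,3),cv2.Rodrigues(d["Rw"])[0],d["tw"],np.array(d["mtx"]),np.array(d["dist_coeffs"]))[0].reshape(-1,2)
def ray(d,uv,z):
    n=cv2.undistortPoints(np.array(uv,float).reshape(-1,1,2),np.array(d["mtx"]),np.array(d["dist_coeffs"])).reshape(-1,2)
    c=-d["Rw"].T@d["tw"]; v=np.c_[n,np.ones(len(n))]@d["Rw"]
    return c+v*((z-c[2])/v[:,2])[:,None]
E
python3 - <<'E'
from h import *
np.set_printoptions(precision=1,suppress=True)
ims=[]
for n in("scene","side"):
    d=shot(n,f"pics/{n}0.png"); ims.append(d["pixels"])
    for th in("red_stud","black_stud","stud_stand","panel_slot"):
        for r in search_frame(d,th)[:5]:
            X=w(d,r["point"]);print(n,th,round(r["conf"],2),X,proj(d,X)[0])
print(current_time_s(),current_ee_rot())
E
```

```text
scene red_stud 0.98 [ 376.8 -281.5   33.4] [165.6 258.3]
scene red_stud 0.9 [ 497.2 -263.3   46.5] [213.9 274.7]
scene black_stud 0.83 [ 637.6 -119.1   29.7] [310.5 264.9]
scene black_stud 0.7 [ 517.1 -161.2   45.7] [252.  247.8]
scene stud_stand 0.63 [ 512.7 -216.9   38.5] [234.3 265.9]
scene panel_slot 0.87 [646.4 164.3  61.2] [378.8 180.5]
side red_stud 0.62 [ 491.7 -263.4   47.6] [182.3 254.5]
side red_stud 0.62 [ 380.5 -277.8   31.9] [143.3 243.9]
side black_stud 0.76 [ 640.9 -120.4   35.7] [290.5 257.7]
side black_stud 0.6 [ 520.9 -165.    43.9] [231.1 241.1]
side stud_stand 0.98 [ 525.9 -216.8   36.9] [213.1 255.7]
side panel_slot 0.97 [655.8 151.8  62.7] [378.1 198.9]
0.5 [ 0.4  0.9 -0.  -0. ]
```

View pics/scene0.png

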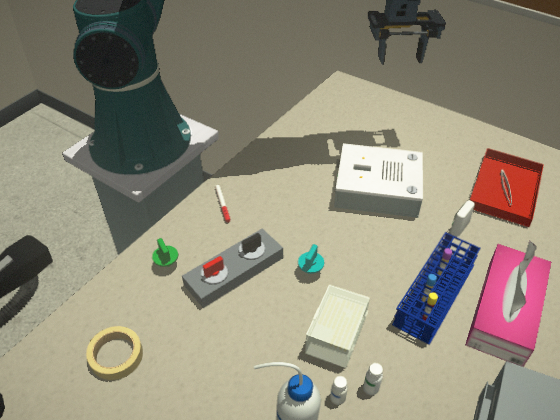

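View pics/side0.png

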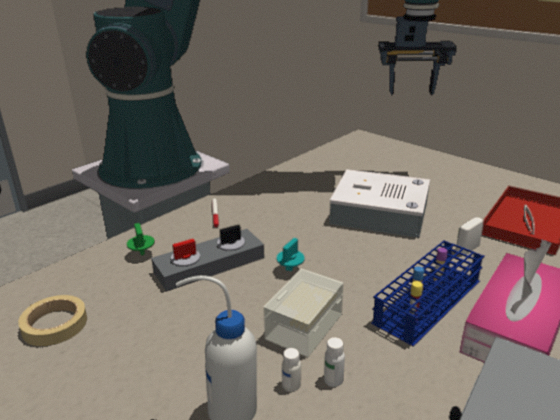

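Scene picture: the candidates for the red stud are the red wing in the stand (213,268), the green look-alike (165,252), the black stud (252,243), the turquoise look-alike (311,260) and the red-capped pen (224,205). I choose the red wing in the stand. The slot with yellow dots is at (362,167). Next are wrist close-ups of both.

Run:
```python
from h import *
np.set_printoptions(precision=1,suppress=True)
q=Rn.from_matrix(np.diag([1,-1,-1.])).as_quat()
ims=[]
for nm,p in(("panel",(640,160,300)),("stand",(505,-215,290))):
    for yaw in (0,):
        reach(p,q)
        d=shot("wrist"); 
        if nm=="panel":print(np.array(d["tool_from_camera"]),d["mtx"])
        np.savez(f"{nm}.npz",**{k:d[k] for k in("pixels","mtx","dist_coeffs","Rw","tw")})
        ims.append(d["pixels"])
        for th in (("panel_slot",) if nm=="panel" else ("red_stud","black_stud","stud_stand")):
            for r in search_frame(d,th)[:3]:
                X=w(d,r["point"]);print(th,round(r["conf"],2),X,proj(d,X)[0])
cv2.imwrite("pics/w_panel.png",ims[0][:,:,::-1]);cv2.imwrite("pics/w_stand.png",ims[1][:,:,::-1])
print(current_time_s(),current_joint_pos())
```

```text
[[   0.    -1.    -0.2   68. ]
 [   1.     0.     0.     1.3]
 [  -0.    -0.2    1.  -197.8]
 [   0.     0.     0.     1. ]] [[311.7   0.  278.1]
 [  0.  311.7 208.7]
 [  0.    0.    1. ]]
panel_slot 0.77 [640.9 195.4  60. ] [252.4 179.2]
red_stud 0.84 [ 389.6 -280.5   33.9] [319.4 252.3]
red_stud 0.73 [ 492.8 -255.6   41.8] [305.5 187.9]
red_stud 0.16 [ 514.2 -158.5   41. ] [238.3 173. ]
black_stud 0.72 [ 514.2 -160.4   44.8] [239.3 173.4]
black_stud 0.61 [ 634.1 -115.2   35. ] [205.4  86.4]
stud_stand 0.63 [ 504.  -211.6   34.9] [275.2 179.5]
3.8667 [-0.4  0.   2.   0.   1.1  1.1]
```

View pics/w_panel.png

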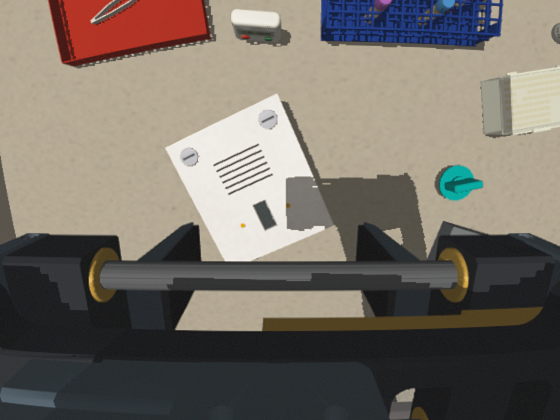

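View pics/w_stand.png

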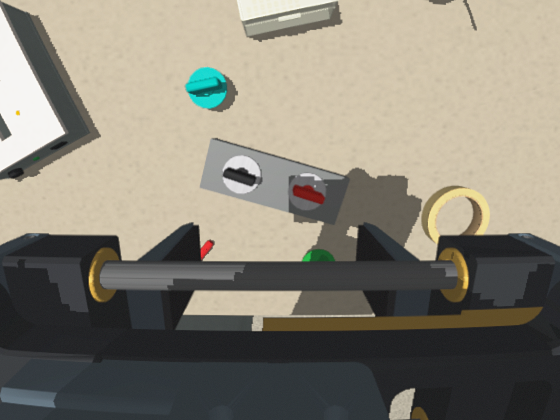

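Panel: the slot is at (265,215), with yellow dots at (242,225) and (288,205). The network point (252,179) is the middle of the unit, so I'll use pixels for the slot. Stand: red wing at (308,193), black at (240,176). Next are closer wrist pictures of each, segmented.

```bash
cat >> h.py <<'E'
def blobs(d,mask,z,amin=20):
    n,l,s,c=cv2.connectedComponentsWithStats(mask.astype(np.uint8)); out=[]
    for i in range(1,n):
        if s[i,4]<amin: continue
        v,u=np.nonzero(l==i); P=ray(d,np.c_[u,v],z)[:,:2].astype(np.float32)
        r=cv2.minAreaRect(P); e=cv2.boxPoints(r); a,b=e[1]-e[0],e[2]-e[1]
        L=a if np.hypot(*a)>np.hypot(*b) else b
        out.append(dict(px=c[i].round(1),n=s[i,4],c=np.array(r[0]).round(1),mean=P.mean(0).round(1),size=np.round(r[1],1),yaw=round(np.degrees(np.arctan2(L[1],L[0]))%180,1)))
    return out
E
python3 - <<'E'
from h import *
np.set_printoptions(precision=1,suppress=True)
q=Rn.from_matrix(np.diag([1,-1,-1.])).as_quat()
def hsv(d): return cv2.cvtColor(d["pixels"],cv2.COLOR_RGB2HSV).astype(int)
reach((440,-262,160),q); d=shot("wrist"); a=d["pixels"]
H=hsv(d); m=((H[...,0]<8)|(H[...,0]>172))&(H[...,1]>140)&(H[...,2]>60); m[225:]=0
print("cam",-d["Rw"].T@d["tw"])
for b in blobs(d,m,72): print("red",b)
m=(H[...,1]<40)&(H[...,2]>150); m[225:]=0
for b in blobs(d,m,39,200): print("flange",b)
reach((600,155,230),q)
reach((560,150,200),q); d=shot("wrist"); p=d["pixels"]
H=hsv(d); m=(abs(H[...,0]-20)<8)&(H[...,1]>150)&(H[...,2]>100); m[225:]=0
print("cam",-d["Rw"].T@d["tw"])
for b in blobs(d,m,62,5): print("yellow",b)
m=(H[...,2]<110); m[225:]=0
for b in blobs(d,m,62,60): print("dark",b)
cv2.imwrite("pics/c.png",np.hstack([a[:260,130:430],p[:260,130:430]])[:,:,::-1])
print(current_time_s())
E
```

```text
cam [ 508.9 -263.5  359. ]
red {'px': array([271.7, 154.3]), 'n': np.int32(680), 'c': array([ 489. , -257.9]), 'mean': array([ 488.3, -257.9], dtype=float32), 'size': array([42.8, 18.2]), 'yaw': np.float32(79.2)}
flange {'px': array([221. , 136.6]), 'n': np.int32(12464), 'c': array([ 499.5, -210.2]), 'mean': array([ 503.6, -206.4], dtype=float32), 'size': array([208.6,  74.4]), 'yaw': np.float32(74.0)}
cam [627.3 147.6 396.9]
yellow {'px': array([279.9, 152.5]), 'n': np.int32(24), 'c': array([604.1, 145.4]), 'mean': array([604.1, 145.5], dtype=float32), 'size': array([4.3, 5.3]), 'yaw': np.float32(180.0)}
yellow {'px': array([219.2, 180.7]), 'n': np.int32(22), 'c': array([574.2, 211.6]), 'mean': array([574. , 211.4], dtype=float32), 'size': array([4.4, 5.5]), 'yaw': np.float32(177.5)}
dark {'px': array([310.1,  96.9]), 'n': np.int32(505), 'c': array([655.3, 111.4]), 'mean': array([659.8, 113.9], dtype=float32), 'size': array([171. ,   4.1]), 'yaw': np.float32(24.6)}
dark {'px': array([547.8,  69.9]), 'n': np.int32(178), 'c': array([ 695.3, -140.2]), 'mean': array([ 696.2, -142.5], dt
[... 1768 characters left out ...]
nt32(5801), 'c': array([552.1,  57.1]), 'mean': array([547.3,  52.6], dtype=float32), 'size': array([176.4,  55. ]), 'yaw': np.float32(89.8)}
dark {'px': array([479.7, 204.3]), 'n': np.int32(749), 'c': array([546.1, -82.7]), 'mean': array([547.4, -82.8], dtype=float32), 'size': array([22.1, 51.3]), 'yaw': np.float32(164.5)}
dark {'px': array([512. , 213.1]), 'n': np.int32(64), 'c': array([ 537.5, -126.8]), 'mean': array([ 537., -125.], dtype=float32), 'size': array([ 8.3, 36. ]), 'yaw': np.float32(130.5)}
dark {'px': array([521.8, 222.4]), 'n': np.int32(90), 'c': array([ 526.2, -140.9]), 'mean': array([ 525.7, -140.1], dtype=float32), 'size': array([29. ,  4.9]), 'yaw': np.float32(89.6)}
6.6
```

View pics/c.png

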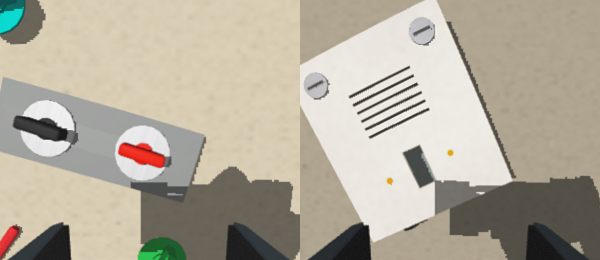

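Left crop: the red stud sits in the stand, with its wing at about (142,155) in the crop and its flange flat. Right crop: the slot at (419,167) lies between the dots at (390,181) and (450,153). Dots, dark hole and vents agree on slot (589.2, 178.6), yaw 24.5°. I'll refine the stud pose with a silhouette fit and check joint ranges for the grasp and turn choices.

```bash
cat > plan.py <<'E'
from h import *
S=np.array([589.2,178.6]);SY=24.5
def Q(yaw): # tool down, jaw axis (tool y) ; tool x at yaw deg
    return (Rn.from_euler("z",yaw,degrees=True)*Rn.from_matrix(np.diag([1,-1,-1.]))).as_quat()
E
python3 - <<'E'
from plan import *
from scipy.optimize import minimize
np.set_printoptions(precision=2,suppress=True)
f=np.load("panel.npz"); d={k:f[k] for k in f}
d["tw"]=-d["Rw"]@np.array([508.9,-263.5,359.])
im=cv2.imread("pics/c.png")[:,:300,::-1]; H=cv2.cvtColor(im,cv2.COLOR_RGB2HSV).astype(int)
m=((H[...,0]<8)|(H[...,0]>172))&(H[...,1]>140)&(H[...,2]>60); m[:100]=0; m[200:]=0;m[:,:100]=0
def hull(X):
    return cv2.convexHull((proj(d,X)-[130,0]).astype(np.float32)).reshape(-1,2)
def cost(v):
    c,s=np.cos(v[2]),np.sin(v[2])
    X=[(v[0]+c*x-s*y,v[1]+s*x+c*y,z) for x in(-22,22) for y in(-6,6) for z in(39,72)]
    M=np.zeros(m.shape,np.uint8); cv2.fillConvexPoly(M,np.round(hull(X)*16).astype(np.int32),1,shift=4)
    return 1-(M.astype(bool)&m).sum()/(M.astype(bool)|m).sum()
best=min((minimize(cost,(x,y,np.radians(a)),method="Nelder-Mead",options=dict(initial_simplex=[(x,y,np.radians(a)),(x+4,y,np.radians(a)),(x,y+4,np.radians(a)),(x,y,np.radians(a+6))])) for x in(486,490,494) for y in(-260,-256) for a in(70,76)),key=lambda r:r.fun)
print("red",best.x[:2],np.degrees(best.x[2]),best.fun)
# white flange circle (flange top z=39)
w_=(H[...,2]>215)&(H[...,1]<40)
for b in blobs(d,np.pad(w_,((0,0),(130,0))),39,100): print(b)
yaw=np.degrees(best.x[2])
for k in(0,180):
  for j in(0,180):
    for t in(90,-90):
      r=[]
      for p,a in(((*best.x[:2],120),yaw+k),((*S,160),SY+j),((*S,71),SY+j),((*S,71),SY+j+t)):
        J=inverse_kinematics(p,Q(a)); r.append(None if J is None else round(J[5],2))
      print(k,j,t,r)
E
```

```text
red [ 487.23 -258.51] 71.14483583999132 0.21578298397040685
{'px': array([180.3, 112.9]), 'n': np.int32(789), 'c': array([ 527.4, -166.2]), 'mean': array([ 526.6, -166.2], dtype=float32), 'size': array([52.2, 21.6]), 'yaw': np.float32(72.5)}
{'px': array([271.2, 151.4]), 'n': np.int32(1436), 'c': array([ 486.8, -256.9]), 'mean': array([ 488.1, -256.6], dtype=float32), 'size': array([53.3, 53.9]), 'yaw': np.float32(90.1)}
{'px': array([173.6, 144.9]), 'n': np.int32(634), 'c': array([ 494.1, -157.1]), 'mean': array([ 495.2, -157.3], dtype=float32), 'size': array([50.3, 18.9]), 'yaw': np.float32(76.3)}
0 0 90 [np.float64(-0.2), np.float64(1.4), np.float64(1.4), np.float64(-0.17)]
0 0 -90 [np.float64(-0.2), np.float64(1.4), np.float64(1.4), np.float64(2.97)]
0 180 90 [np.float64(-0.2), np.float64(-1.74), np.float64(-1.74), np.float64(2.97)]
0 180 -90 [np.float64(-0.2), np.float64(-1.74), np.float64(-1.74), np.float64(-0.17)]
180 0 90 [np.float64(2.94), np.float64(1.4), np.float64(1.4), np.float64(-0.17)]
180 0 -90 [np.float64(2.94), np.float64(1.4), np.float64(1.4), np.float64(2.97)]
180 180 90 [np.float64(2.94), np.float64(-1.74), np.float64(-1.74), np.float64(2.97)]
180 180 -90 [np.float64(2.94), np.float64(-1.74), np.float64(-1.74), np.float64(-0.17)]
```

Flange circle, silhouette fit and stand geometry agree: stud at (487, -257), wing about 74°. I'll grasp and lift now.

Run:
```python
from plan import *
np.set_printoptions(precision=1,suppress=True)
q=Q(74)
release(); reach((540,100,230),Q(50)); reach((487,-257.3,150),q)
print(movel((487,-257.3,60),feed=120), movel((487,-257.3,44),feed=40,f_stop=8),current_tcp_pos())
grasp(25); print("w",current_grip_width(),current_contact_force(),current_tcp_pos())
print(movel((487,-257.3,60),feed=40,f_stop=25)); movel((487,-257.3,160),feed=150)
print("w",current_grip_width(),current_contact_force())
d=shot("wrist","pics/hand.png"); 
s=shot("scene"); u=proj(s,[487,-257,150])[0].astype(int); c=s["pixels"][max(0,u[1]-80):u[1]+80,max(0,u[0]-100):u[0]+100]
h=cv2.resize(d["pixels"],None,fx=.75,fy=.75); c=cv2.resize(c,(400,320)); 
M=np.zeros((320,820,3),np.uint8); M[:315,:420]=h; M[:,420:]=c
cv2.imwrite("pics/h2.png",M[:,:800,::-1]); print(current_time_s())
```

```text
False False [ 486.9 -257.3   43.8]
w 11.59378456137661 [ 1.  -0.  -0.6] [ 487.  -257.3   44. ]
False
w 11.861595771720467 [0.1 0.2 0.6]
13.2167
```

View pics/h2.png

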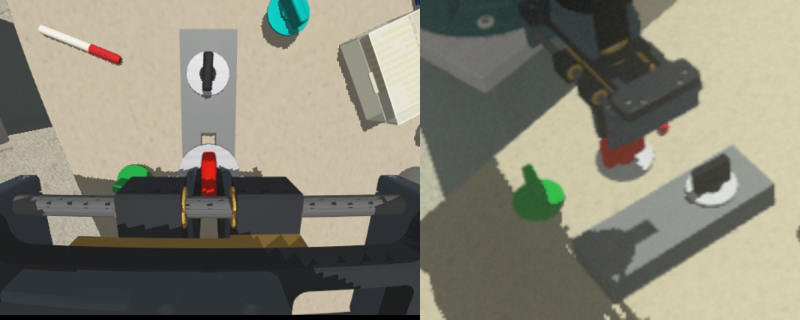

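The stud is held and lifted: the red wing is between the jaws at (208,175), the flange shows below it, and the black stud is still in the stand. I'll measure the stud's offset along the tool x axis from the wing end and flange edge.

Run:
```python
from plan import *
np.set_printoptions(precision=1,suppress=True)
d=shot("wrist"); im=d["pixels"]; H=cv2.cvtColor(im,cv2.COLOR_RGB2HSV).astype(int)
R=Rn.from_quat(current_ee_rot()).as_matrix(); p=np.array(current_tcp_pos())
r=((H[...,0]<8)|(H[...,0]>172))&(H[...,1]>140); r[:180]=0
v,u=np.nonzero(r[:,255:300]); print("red top row",v.min(),"u",u[v<v.min()+10].mean()+255)
for row in range(v.min(),v.min()+3): print(R.T@(ray(d,[(277,row)],p[2]+28)[0]-p))
print("col",im[184:206,277].tolist()[::2], im[184:206,262].mean(1))
for row in(189,191,193): print(row,R.T@(ray(d,[(277,row)],p[2]-5)[0]-p), R.T@(ray(d,[(277,row)],p[2]-10)[0]-p))
```

```text
red top row 203 u 278.0769230769231
[ 27.6  -0.5 -28. ]
[ 27.   -0.5 -28. ]
[ 26.5  -0.5 -28. ]
col [[202, 191, 166], [200, 189, 165], [198, 186, 162], [194, 181, 158], [180, 179, 181], [212, 210, 212], [209, 208, 211], [208, 206, 210], [209, 207, 209], [155, 125, 127], [127, 21, 18]] [146.  144.3 145.3 146.  145.  145.  144.7 145.3 144.3 141.  124.7 145.3
 200.  209.7 206.3 206.3 206.3 206.7 208.  211.7 212.7 212. ]
189 [29.4 -0.7  5. ] [28.5 -0.7 10. ]
191 [28.1 -0.7  5. ] [27.2 -0.7 10. ]
193 [26.8 -0.7  5. ] [25.8 -0.7 10. ]
```

The flange edge is at 27.5 mm (28 expected) and the wing end at about 20.5 mm (22 expected), so the offset is only about -0.8 mm. I'll apply that and insert.

Run:
```python
from plan import *
np.set_printoptions(precision=2,suppress=True)
q=Q(SY); a=np.radians(SY); T=S+0.8*np.array([np.cos(a),np.sin(a)])
reach((*T,160),q); movel((*T,102),feed=100)
hit=movel((*T,69),feed=25,f_stop=10)
print(hit,current_tcp_pos(),current_contact_force(),current_grip_width(),current_wrist_torque())
s=shot("side"); u=proj(s,[*S,70])[0].astype(int); c=s["pixels"][u[1]-70:u[1]+50,u[0]-80:u[0]+80]
cv2.imwrite("pics/ins.png",cv2.resize(c,(640,480),interpolation=cv2.INTER_CUBIC)[:,:,::-1]); print(current_time_s())
```

```text
True [589.87 178.9   71.9 ] [-2.17 -1.31  7.39] 11.738335116152316 [-0.1   0.54  0.02]
16.7917
```

View pics/ins.png

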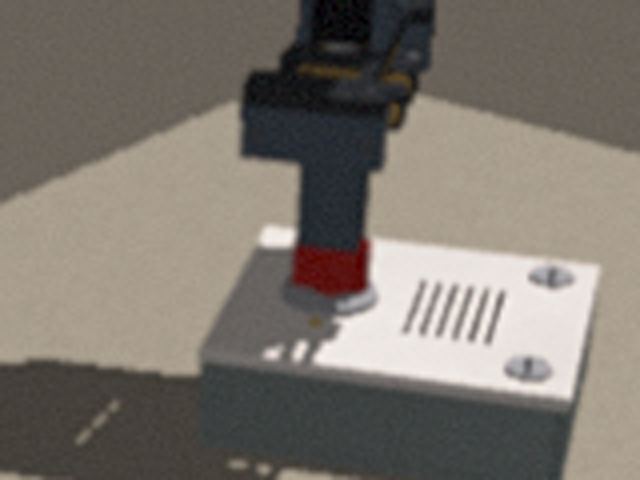

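The stud went in and stopped at TCP z 71.9, against 72.0 expected for home, with the flange on the panel. Now turn, let go, retreat and check.

Run:
```python
from plan import *
np.set_printoptions(precision=2,suppress=True)
a=np.radians(SY); T=S+0.8*np.array([np.cos(a),np.sin(a)])
for t in(30,60,90): reach((*T,72),Q(SY+t)); print(current_contact_force(),current_wrist_torque())
pause(.3); print(current_tcp_pos(),Rn.from_quat(current_ee_rot()).as_matrix()[:2,0],current_joint_pos()[5],current_grip_width())
release(); pause(.3); movel((*T,180),feed=120)
reach((550,150,220),Q(0)); d=shot("wrist")
u=proj(d,[*S,70])[0]; print(u)
H=cv2.cvtColor(d["pixels"],cv2.COLOR_RGB2HSV).astype(int); m=((H[...,0]<8)|(H[...,0]>172))&(H[...,1]>140)&(H[...,2]>50); m[225:]=0
for b in blobs(d,m,100,100): print(b)
u=u.astype(int); c=d["pixels"][u[1]-60:u[1]+60,u[0]-80:u[0]+80]
s=shot("side"); v=proj(s,[*S,70])[0].astype(int); c2=s["pixels"][v[1]-60:v[1]+60,v[0]-80:v[0]+80]
cv2.imwrite("pics/end.png",cv2.resize(np.hstack([c,c2]),None,fx=2.5,fy=2.5,interpolation=cv2.INTER_CUBIC)[:,:,::-1]); print(current_time_s())
```

```text
[0.79 0.32 0.03] [-0.06  0.14 -0.01]
[-0.45  0.28 -0.59] [-0.07  0.04  0.01]
[-0.28  0.53 -0.43] [-0.02  0.06  0.03]
[589.93 178.93  72.  ] [-0.41  0.91] -0.16965190162590105 11.378736691564287
[251.04 157.36]
{'px': array([249.4, 158.8]), 'n': np.int32(549), 'c': array([590. , 178.2]), 'mean': array([590.2, 177.7], dtype=float32), 'size': array([18.4, 43.1]), 'yaw': np.float32(125.7)}
23.2167
```

View pics/end.png

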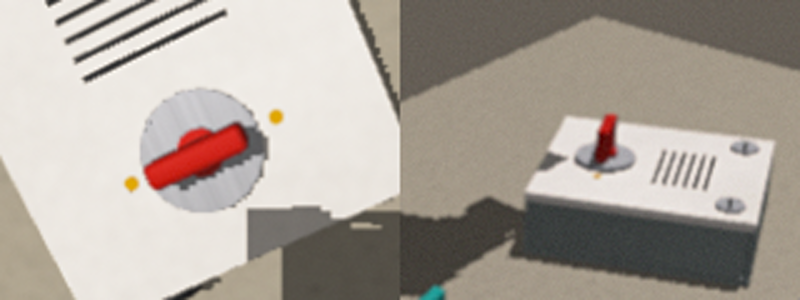

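The wing lies parallel to the line through the yellow dots, both at about 25° in the image, and the flange is flat. Handing in.

```bash
python3 -c "
from cell import *
print(finish_job(),current_time_s())"
```

```text
the job is handed in; nothing more can be done
the job is handed in; nothing more can be done
```

The red stud is in the panel slot and locked, and the job is handed in; the robot's clock read 23.2 s just before, against the 45 s limit. I lifted the stud from the stand and pushed it in until its flange touched the panel. I then turned it a quarter turn, let go and backed the arm away.

**Last checks:**
- **Depth:** the push stopped at TCP z 71.9 mm (72.0 expected for home), and the last picture shows the flange flat on the panel.
- **Angle:** in the last picture the wing runs parallel to the line through the yellow dots, both at about 25° in the image.
- **Forces:** the insertion stopped at a 10 N force change, and turning stayed below 1 N.
- **Black stud:** it was still in its stand slot in the picture taken after I lifted the red one. I did not go near it again, or picture it again.

**What disagreed:**
- **Panel slot:** the network's point for the slot was the middle of the unit, so I used the yellow dots and the slot's edges instead.
- **Stud angle:** the estimates of the wing angle in the stand ranged from 71° to 79°. I used the stand's own 74°, and the jaws held the wing square.
- **Final angle by box fit:** a rough box fit of the wing gave 126° against 114.5° expected. That fit includes the visible sides of the wing, so I relied on the picture.

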